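Check a moulded housing with the steel square

TASK

Seat the tall black housing upright and fully home in the pocket of the aluminium inspection nest and let go of it. Then pick up the steel square by its upright blade and press it into the corner between the nest's flat plate and the housing, near the middle of the housing's face, until its underside sits flat on the plate and its upright edge touches the housing, pushing steadily but not hard. Finish while still gripping the square and pressing it there, upright and square to the nest (do not let go), and leave all the other parts on the bench where they are.

Things in the scene. Friction and masses are not known exactly. Their poses are not given: they have to be found in the camera images.
- nest: fixed inspection nest: flat aluminium plate 110 (x) x 220 (y) x 26 mm thick with a pocket in its +y half and a backrest beyond it; origin at the centre of its underside on the table, z up. The plate's top on the -y side of the pocket is bare: the square stands there and is pushed towards +y
- pocket (a point): centre of the pocket's floor, 8 mm above the table, 50 mm towards +y from the plate's centre; axes as the nest. Pocket 42.5 (x) x 58.5 (y) mm, 18 mm deep, rim chamfered 2 mm
- backrest (a point): top middle of the fixed backrest that takes the push: upright block 60 (x) x about 19 (y) mm, 46 mm above the plate, its face flush with the pocket's +y wall, its top edge sloped as lead-in
- corner (a point): where the square's heel belongs: on the plate's top (26 mm above the table), in line with the pocket's middle in x, at the foot of the -y face of a centred housing (28 mm towards -y from the pocket's centre); pushed, the housing can shift about 1 mm towards +y; axes as the nest
- housing: loose tall black plastic block 40 (x) x 56 (y) x 78 mm high, grey recess on top, upright on the table, 0.15 to 0.3 kg; origin at the centre of its underside, z up. Fits the pocket with about 1 mm play per side, its 56 mm along the nest's y, either way round; seated it stands 60 mm above the plate. Grip it across x, about 55 mm up
- square: loose steel square, 0.5 kg, standing upright, an L in its y-z plane. Stock: bar 24 (x) x 90 (y) x 20 mm high, y = -72 to +18. Blade: 10 (x) x 36 (y) mm, y = -18 to +18, up to 90 mm above the underside. Origin on the underside below the blade's middle. Its flush +y end touches the housing; its y starts within 1 rad of the nest's. Grip the blade across x, about 50 mm up
- heel (a point): the square's outer corner: on the underside at its +y end (18 mm from its origin), middle of its width; axes as the square
- low_housing: bystander: low black plastic housing 50 x 70 x 30 mm high, too low and too large for the pocket; origin: centre of its underside
- round_cap: bystander: black plastic round cap, 48 mm across, 22 high; origin: centre of its underside
- parts_tray: bystander: empty small blue plastic tray 80 x 110 x 30 mm; origin: centre of its underside
- setting_block: bystander: plain steel block 35 x 60 x 35 mm high; origin: centre of its underside
- driver: bystander: screwdriver lying on the table, about 0.2 m long
- marker: bystander: grey marker pen with green cap lying on the table, 12 x 125 x 12 mm

How it is judged:
By the outcome, as a careful person would: the job done as asked, in the order asked, and still so for the second after the job is handed in, while the arm keeps its last pose, push and grip.
It also fails if it takes over 59 s, if anything falls off the work surface, if the arm or the gripper's body presses on something with over 40 N, if the wrist force passes 120 N, or if a joint passes its speed limit or range.

ROBOT

A 6-joint arm with a two-finger parallel gripper is mounted at the origin on the work surface. World frame = base frame: x ahead of the robot, y to its left, z up, the work surface at z = 0. Lengths are in m, angles in rad, forces in N, time in s.
With the tool pointing down it reaches from about 0.4 to 0.925 m from the base axis. Payload 3.4 kg.
Tool frame: the origin (TCP) lies at the very end of the fingers, on their centre line; the grasp point (between the pads) lies bot.tcp_to_grasp behind it (bot.tcp_to_grasp is the distance from the TCP to the grasp point, in m); z points along the fingers, y is the line along which they close (so a half turn about z gives the same grasp; the last joint's range is limited). The gripper opens to 85 mm and grips with 20 to 120 N. Pads are 22 mm wide; open, the fingers measure 114 mm over their backs; the gripper's body (76 mm by 85 mm) begins 54 mm behind the grasp point. The pads swing forward as they close: fully open they stand 13 mm farther back than shut.
Start: joints at [1.034, 0.307, 1.506, -0, 1.328, -0.073], TCP at [0.257, 0.514, 0.231] pointing down, gripper open.
Joint ranges: [-3.12, 3.12], [-1.05, 2.28], [0.14, 2.33], [-1.42, 4.57], [0.1, 2.73], [-2.68, 2.68]. Speed limits (rad/s): [2.57, 2.57, 3.14, 3.14, 3.14, 3.14].

INTERFACE

Orientations are given as a unit quaternion [x, y, z, w].
In Python, from plant import bot, viewer, finish_job gives the robot as it stands.
- The arm moves only by the tool carry_out, never from a script. Its argument "deltas" is a list of rows, each an object of numbers: "x", "y", "z": the shift along the world's x, y, z in cm; "rx", "ry", "rz": the turn, a rotation vector about the world's x, y, z in degrees. A call has 1 to 10 rows; each row is the pose to reach, as a shift and turn from the pose commanded when the call began; what a row does not reach only later rows make up. A row lasts 1/12 s, in which the tool goes at most 41.7 mm and 7.16 degrees, less where a joint would pass 70% of its speed; a pose out of reach is approached as far as the arm can. A call with a gripper value outside its range is refused whole. "hand" is the opening, from -1 (shut) to 1 (fully open), set as the call begins (left out, the last holds). The fingers move at their own pace and stop on an object; "grip_force" is the grip in N (left out, the last holds). Time passes only in rows, so rows that repeat a pose let the fingers close. It gives the time, the measured TCP pose, the force, the opening and the grip force at its end, in the units of the state.
- bot.get_state(): the state, without advancing time (a new reading comes with each control period).
- viewer.snapshot(name): name is "scene" or "top" or "wrist"; returns a dict with "color" (480x640x3 uint8, red, green, blue), "z_map" (480x640 float32, m along the optical axis (not along the pixel's ray), 0 where there is no reading), "fx", "fy", "cx", "cy" (pixels), "R" (3x3) and "t" (3): a world point X has camera coordinates R X + t. Camera axes: x right, y down, z forward; pixel columns grow to the right and rows downward; lengths in m; the calibration is good to about 2 mm. A picture is of the moment at which its call begins.
- finish_job(): hands the job in; it is judged then, once.
The state is a dict: "time_s": time; "joints": joint angles; "joint_vel": joint speeds; "tau": joint torques, N m; "tcp_pos": TCP position; "tool_rot": TCP orientation; "wrist_force": force on the tool from outside, world axes, zero at the start; "ft_torque": the same for the moment, N m; "width": finger opening in m; "finger_force": force on a finger pad.
Only numpy, scipy, OpenCV 4.12 (cv2) and the standard library are available. Lean on these libraries where they do the work, as an engineer would, in place of code of your own. Each camera call takes 0.05 s, during which the arm holds its last target. There are 200 camera calls.

## Working session

There is one attempt and no reset: what is moved stays moved. The work goes in short steps, Python scripts to look and compute and a tool call to move; the robot and the scene stay as the last step left them, time stands still between calls to the robot, and variables do not carry over. Pictures are saved under pics/ and viewed, at most 10 in all, crops included, and the job is handed in when it is done.

Besides the shell and the picture viewer there is one more tool, called after "Emit:" by a JSON object that holds its "op" and its "data", one argument or row to a line. carry_out: Moves the arm, as the interface text tells. Its arguments: {"type":"object","properties":{"deltas":{"type":"array","items":{"type":"object","properties":{"x":{"type":"number"},"y":{"type":"number"},"z":{"type":"number"},"rx":{"type":"number"},"ry":{"type":"number"},"rz":{"type":"number"}}}},"hand":{"type":"number"},"grip_force":{"type":"number"}},"required":["deltas"]}

```bash
mkdir -p pics
python3 - <<'E'
from plant import bot, viewer
import cv2,numpy as np,pickle
s=bot.get_state();print(s['time_s'],s['tcp_pos'],s['tool_rot'],bot.tcp_to_grasp,s['width'])
for n in("top","scene"):
    d=viewer.snapshot(n);pickle.dump(d,open(n+'.pkl','wb'));cv2.imwrite(f'pics/{n}0.png',d['color'][...,::-1])
    print(n,d['fx'],d['cx'],d['cy'],d['R'],d['t'],(d['z_map']>0).mean())
E
```

```text
0.0 [0.25688374 0.51362613 0.23038774] [ 2.29847234e-01  9.73226171e-01 -9.84755764e-04 -3.15069283e-04] 0.0187 0.0852156504143957
top 562.7446113840001 319.40627401847735 234.7358431823904 [[ 0.00917232 -0.99993003  0.0074702 ]
 [-0.99498486 -0.00987057 -0.09953746]
 [ 0.09960423 -0.00651974 -0.99500577]] [-0.01185606  0.60502395  1.20130603] 0.9958723958333333
scene 459.1464436034697 313.5955409144906 244.51899509639674 [[-0.63005022  0.77651009 -0.00829502]
 [ 0.66820087  0.53666524 -0.515265  ]
 [-0.39565683 -0.33018557 -0.85699076]] [ 0.3862584  -0.38344677  1.47690137] 0.9958821614583333
```

View pics/top0.png

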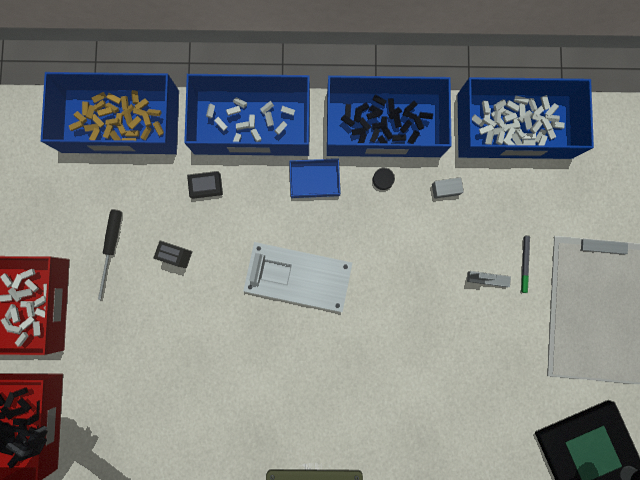

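View pics/scene0.png

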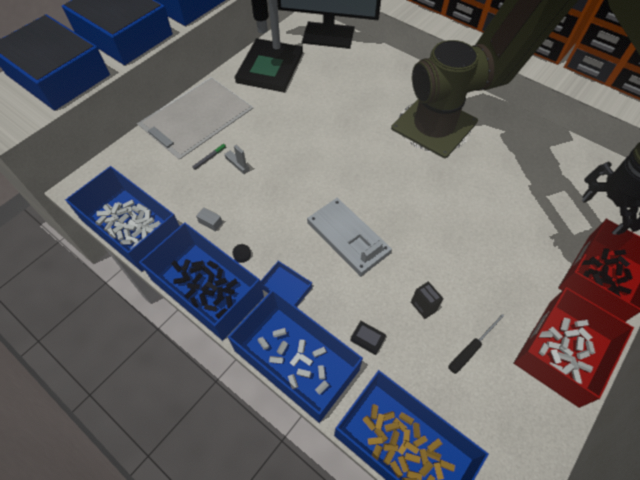

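The top view shows the tall housing at about (172,254), the nest at (298,278) with its pocket and backrest on the left (+y), and the square at (488,280) with its blade on the left. The scene view agrees with this.

```bash
cat > h.py <<'E'
import numpy as np,cv2
def cloud(d):
    v,u=np.mgrid[:480,:640];z=d['z_map']
    P=np.stack([(u-d['cx'])*z/d['fx'],(v-d['cy'])*z/d['fy'],z],-1)
    return (P-d['t'])@d['R']      # R^T (P-t)
def rect(P,m):
    q=P[m][:,:2].astype(np.float32)
    (c,wh,a)=cv2.minAreaRect(q*1000)
    return np.round(c,1),np.round(wh,1),round(a,2),len(q),np.round(P[m][:,2].mean(),4)
def box(m,r):
    k=np.zeros_like(m);k[r[1]:r[3],r[0]:r[2]]=m[r[1]:r[3],r[0]:r[2]];return k
E
python3 - <<'E'
import pickle,numpy as np
from h import *
d=pickle.load(open('top.pkl','rb'));P=cloud(d);Z=P[...,2]
print('table',np.median(Z[330:400,300:450]))
for n,r,a,b in [('house',(145,230,200,280),.066,.09),('nest',(235,235,360,320),.018,.034),('backrest',(235,235,360,320),.06,.08),('pocket',(257,258,295,290),-.01,.016),('stock',(460,262,515,295),.012,.03),('blade',(460,262,515,295),.08,.1)]:
    m=box((Z>a)&(Z<b),r)
    print(n,rect(P,m))
d2=pickle.load(open('scene.pkl','rb'));P=cloud(d2);Z=P[...,2]
for n,r,a,b in [('house',(405,275,450,320),.066,.09),('nest',(300,190,400,280),.018,.034),('backrest',(300,190,400,280),.06,.08),('stock',(220,140,260,175),.012,.03),('blade',(220,140,260,175),.08,.1)]:
    print('S',n,rect(P,box((Z>a)&(Z<b),r)))
c=cv2.resize(d['color'][200:320,140:300],None,fx=5,fy=5,interpolation=2);cv2.imwrite('pics/c1.png',c[...,::-1])
E
```

```text
table 0.001294232593449427
house (array([559. , 309.2]), array([57. , 39.5]), 72.16, 536, np.float64(0.0791))
nest (array([514.2,  40.4]), array([220.1, 110.3]), 78.7, 4281, np.float64(0.027))
backrest (array([531.4, 126.9]), array([19.4, 59.6]), 78.42, 256, np.float64(0.0684))
pocket (array([524.7,  90. ]), array([59.6, 46.5]), 82.85, 505, np.float64(0.0094))
stock (array([ 513.5, -379.8]), array([91.2, 24.5]), 82.76, 323, np.float64(0.0209))
blade (array([ 516.9, -353.1]), array([35.7,  9.8]), 82.48, 94, np.float64(0.0897))
S house (array([559.3, 309.1]), array([57.1, 42.8]), 72.56, 425, np.float64(0.078))
S nest (array([575.6,  27.6]), array([223.3, 239.1]), 78.46, 2542, np.float64(0.0269))
S backrest (array([532.1, 127.3]), array([19.7, 61.1]), 80.1, 140, np.float64(0.0684))
S stock (array([ 512.2, -399.9]), array([136.2,  27.9]), 79.6, 188, np.float64(0.0203))
S blade (array([ 517.9, -351.9]), array([36.3, 12.4]), 83.09, 54, np.float64(0.0892))
```

View pics/c1.png

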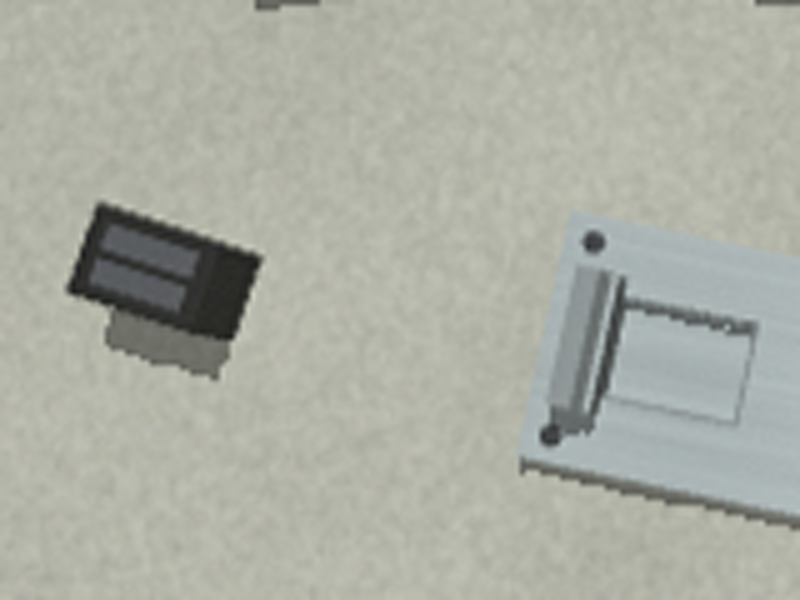

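The depth readings are clean. Yaws are: housing −17.7°, nest −11.4°, square −7.4°. First move is to a point above the housing.

Emit:
{"op": "carry_out", "data": {
  "deltas": [
    {"x":2,"y":-1.4,"rz":-5},
    {"x":5,"y":-3.4,"rz":-12},
    {"x":9,"y":-6,"rz":-19},
    {"x":13,"y":-8.8,"rz":-26},
    {"x":17,"y":-11.5,"rz":-33},
    {"x":21,"y":-14.2,"rz":-40},
    {"x":25,"y":-16.9,"rz":-47},
    {"x":28,"y":-18.9,"rz":-54},
    {"x":29.6,"y":-20,"rz":-61},
    {"x":30.2,"y":-20.4,"rz":-68}
  ],
  "hand": 1
}}

```text
validation failed for argument at $.de...
```

Emit:
{"op": "carry_out", "data": {
  "deltas": [
    {"rz":-6},
    {"rz":-11},
    {"rz":-13.1},
    {"rz":-13.1},
    {"rz":-13.1},
    {"rz":-13.1}
  ]
}}

```text
validation failed for argument at $.de...
```

```bash
cat >> h.py <<'E'
from scipy.spatial.transform import Rotation as Ro
def st():
    from plant import bot
    s=bot.get_state();M=Ro.from_quat(s['tool_rot']).as_matrix()
    print('t',round(s['time_s'],2),'tcp',np.round(s['tcp_pos']*1000,1),'yawY',round(np.degrees(np.arctan2(M[1,1],M[0,1])),2),'zax',np.round(M[:,2],4),'F',np.round(s['wrist_force'],1),'w',round(s['width']*1000,1),'ff',s['finger_force'],'j',np.round(s['joints'],2))
    return s
E
python3 - <<'E'
from h import *;from plant import viewer
st();d=viewer.snapshot('wrist');cv2.imwrite('pics/w1.png',d['color'][...,::-1])
P=cloud(d);Z=P[...,2];print(d['R'],d['t'])
m=(Z>.066)&(Z<.09)&(abs(P[...,0]-.559)<.06)&(abs(P[...,1]-.309)<.06);print(rect(P,m), P[m][:,:2].min(0))
E
```

```text
t 0.1 tcp [256.9 513.7 230.5] yawY 63.43 zax [-0.001  -0.0017 -1.    ] F [ 0.6 -0.3  0. ] w 85.4 ff 0.0 j [ 1.03  0.31  1.51 -0.    1.33 -0.07]
[[ 4.47381664e-01  8.94342938e-01 -5.96429010e-04]
 [ 8.51313090e-01 -4.25652068e-01  3.06734966e-01]
 [ 2.74072379e-01 -1.37735347e-01 -9.51794781e-01]] [-0.57374066 -0.03949436  0.37932931]h.py:9: RuntimeWarning: Mean of empty slice.
  return np.round(c,1),np.round(wh,1),round(a,2),len(q),np.round(P[m][:,2].mean(),4)
  ret = ret.dtype.type(ret / rcount)
Traceback (most recent call last):
ValueError: zero-size array to reduction operation minimum which has no identity
```

View pics/w1.png

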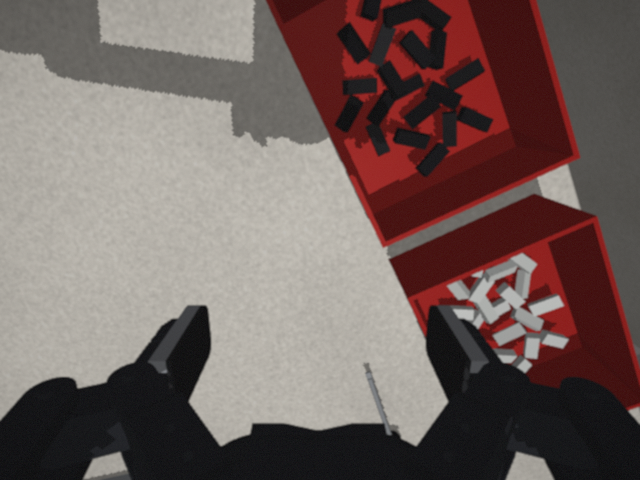

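The wrist picture shows only the red bins and the fingers, so the arm hasn't moved: the call was refused. I'll retry with every key in each row.

Emit:
{"op": "carry_out", "data": {
  "deltas": [
    {"x":2,"y":-1.4,"z":0,"rx":0,"ry":0,"rz":-5},
    {"x":5,"y":-3.4,"z":0,"rx":0,"ry":0,"rz":-12}
  ],
  "hand": 1
}}

```text
time_s: 0.32
tcp_pos: [0.3055, 0.4811, 0.2309]
tool_rot: [0.33, 0.944, -0.0, -0.001]
wrist_force: [0.4, 0.5, -0.3]
width: 0.0854
finger_force: 0.0
```

Emit:
{"op": "carry_out", "data": {
  "deltas": [
    {"x":3,"y":-2,"z":0,"rx":0,"ry":0,"rz":-7},
    {"x":6,"y":-4,"z":0,"rx":0,"ry":0,"rz":-14},
    {"x":9.4,"y":-6.3,"z":0,"rx":0,"ry":0,"rz":-21},
    {"x":12.6,"y":-8.5,"z":0,"rx":0,"ry":0,"rz":-28},
    {"x":15.6,"y":-10.5,"z":0,"rx":0,"ry":0,"rz":-35},
    {"x":18.6,"y":-12.5,"z":0,"rx":0,"ry":0,"rz":-42},
    {"x":21.3,"y":-14.4,"z":0,"rx":0,"ry":0,"rz":-49},
    {"x":23.4,"y":-15.8,"z":0,"rx":0,"ry":0,"rz":-56},
    {"x":24.7,"y":-16.6,"z":0,"rx":0,"ry":0,"rz":-63},
    {"x":25.2,"y":-17,"z":0,"rx":0,"ry":0,"rz":-69.1}
  ]
}}

```text
time_s: 1.15
tcp_pos: [0.5617, 0.3083, 0.2306]
tool_rot: [0.81, 0.587, -0.0, 0.0]
wrist_force: [-0.1, -1.5, -0.8]
width: 0.0853
finger_force: 0.0
```

Emit:
{"op": "carry_out", "data": {
  "deltas": [
    {"x":0,"y":0,"z":0,"rx":0,"ry":0,"rz":0},
    {"x":0,"y":0,"z":0,"rx":0,"ry":0,"rz":0},
    {"x":0,"y":0,"z":0,"rx":0,"ry":0,"rz":0}
  ]
}}

```text
time_s: 1.4
tcp_pos: [0.5585, 0.3105, 0.231]
tool_rot: [0.806, 0.591, -0.0, -0.0]
wrist_force: [0.0, 0.0, 1.0]
width: 0.0855
finger_force: 0.0
```

Run:
```python
from h import *;from plant import viewer
st();d=viewer.snapshot('wrist');cv2.imwrite('pics/w2.png',d['color'][...,::-1])
P=cloud(d);Z=P[...,2]
m=(Z>.066)&(Z<.09)&(abs(P[...,0]-.559)<.05)&(abs(P[...,1]-.309)<.05);print(rect(P,m))
```

```text
t 1.4 tcp [558.5 310.5 231. ] yawY -17.51 zax [-1.1e-03 -1.0e-04 -1.0e+00] F [0. 0. 1.] w 85.5 ff 0.0 j [0.44 0.4  1.37 0.   1.38 0.75]
(array([558.9, 309.6]), array([55.8, 40. ]), 72.33, 3302, np.float64(0.0777))
```

View pics/w2.png

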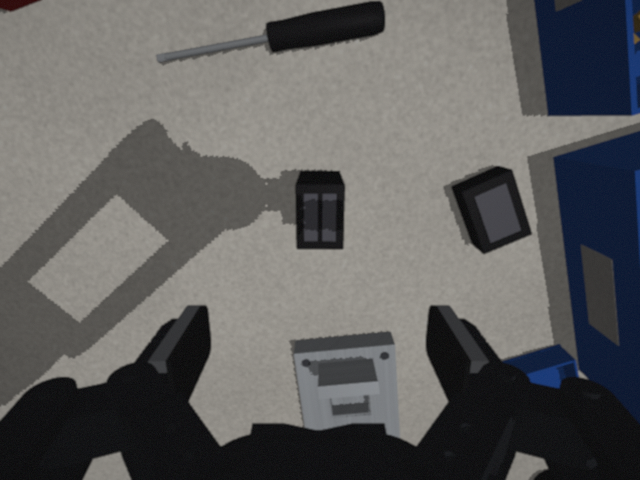

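The wrist picture shows the housing at (320,215), aligned with the fingers. I'll descend and grip.

Emit:
{"op": "carry_out", "data": {
  "deltas": [
    {"x":0,"y":-0.1,"z":-2.5,"rx":0,"ry":0,"rz":-0.2},
    {"x":0,"y":-0.1,"z":-5.5,"rx":0,"ry":0,"rz":-0.2},
    {"x":0,"y":-0.1,"z":-8.5,"rx":0,"ry":0,"rz":-0.2},
    {"x":0,"y":-0.1,"z":-11.5,"rx":0,"ry":0,"rz":-0.2},
    {"x":0,"y":-0.1,"z":-14.5,"rx":0,"ry":0,"rz":-0.2},
    {"x":0,"y":-0.1,"z":-17,"rx":0,"ry":0,"rz":-0.2},
    {"x":0,"y":-0.1,"z":-18.5,"rx":0,"ry":0,"rz":-0.2},
    {"x":0,"y":-0.1,"z":-19.5,"rx":0,"ry":0,"rz":-0.2},
    {"x":0,"y":-0.1,"z":-19.5,"rx":0,"ry":0,"rz":-0.2},
    {"x":0,"y":-0.1,"z":-19.5,"rx":0,"ry":0,"rz":-0.2}
  ]
}}

```text
time_s: 2.28
tcp_pos: [0.559, 0.3098, 0.0365]
tool_rot: [0.808, 0.589, -0.0, -0.0]
wrist_force: [0.6, 0.9, 0.4]
width: 0.0854
finger_force: 0.0
```

Emit:
{"op": "carry_out", "data": {
  "deltas": [
    {"x":0,"y":0,"z":0,"rx":0,"ry":0,"rz":0},
    {"x":0,"y":0,"z":0,"rx":0,"ry":0,"rz":0},
    {"x":0,"y":0,"z":0,"rx":0,"ry":0,"rz":0},
    {"x":0,"y":0,"z":0,"rx":0,"ry":0,"rz":0},
    {"x":0,"y":0,"z":0,"rx":0,"ry":0,"rz":0},
    {"x":0,"y":0,"z":0,"rx":0,"ry":0,"rz":0},
    {"x":0,"y":0,"z":0,"rx":0,"ry":0,"rz":0},
    {"x":0,"y":0,"z":0,"rx":0,"ry":0,"rz":0},
    {"x":0,"y":0,"z":0,"rx":0,"ry":0,"rz":0},
    {"x":0,"y":0,"z":0,"rx":0,"ry":0,"rz":0}
  ],
  "hand": -1,
  "grip_force": 40
}}

```text
time_s: 3.12
tcp_pos: [0.5599, 0.3096, 0.0376]
tool_rot: [0.808, 0.589, 0.001, 0.0]
wrist_force: [-1.4, 0.4, 6.4]
width: 0.0396
finger_force: 41.4
```

Emit:
{"op": "carry_out", "data": {
  "deltas": [
    {"x":0,"y":0,"z":1,"rx":0,"ry":0,"rz":0},
    {"x":0,"y":0,"z":3,"rx":0,"ry":0,"rz":0},
    {"x":0,"y":0,"z":6,"rx":0,"ry":0,"rz":0},
    {"x":0,"y":0,"z":9,"rx":0,"ry":0,"rz":0},
    {"x":0,"y":0,"z":12,"rx":0,"ry":0,"rz":0},
    {"x":-0.3,"y":-2,"z":14,"rx":0,"ry":0,"rz":2},
    {"x":-1,"y":-5,"z":15,"rx":0,"ry":0,"rz":4},
    {"x":-1.6,"y":-8.5,"z":15,"rx":0,"ry":0,"rz":6.3},
    {"x":-2.2,"y":-12,"z":15,"rx":0,"ry":0,"rz":6.3},
    {"x":-2.8,"y":-15.5,"z":15,"rx":0,"ry":0,"rz":6.3}
  ]
}}

```text
time_s: 3.95
tcp_pos: [0.5302, 0.1529, 0.1867]
tool_rot: [0.774, 0.633, -0.0, 0.0]
wrist_force: [1.0, -0.2, -2.5]
width: 0.0401
finger_force: 41.0
```

Emit:
{"op": "carry_out", "data": {
  "deltas": [
    {"x":-0.6,"y":-3.5,"z":0,"rx":0,"ry":0,"rz":0},
    {"x":-1.2,"y":-7,"z":0,"rx":0,"ry":0,"rz":0},
    {"x":-1.7,"y":-10,"z":0,"rx":0,"ry":0,"rz":0},
    {"x":-2.1,"y":-12.5,"z":0,"rx":0,"ry":0,"rz":0},
    {"x":-2.3,"y":-14,"z":0,"rx":0,"ry":0,"rz":0},
    {"x":-2.3,"y":-14.5,"z":0,"rx":0,"ry":0,"rz":0},
    {"x":-2.3,"y":-14.5,"z":0,"rx":0,"ry":0,"rz":0},
    {"x":-2.3,"y":-14.5,"z":0,"rx":0,"ry":0,"rz":0}
  ]
}}

```text
time_s: 4.62
tcp_pos: [0.5083, 0.0097, 0.1863]
tool_rot: [0.775, 0.632, 0.0, -0.0]
wrist_force: [0.7, 0.1, -2.8]
width: 0.0395
finger_force: 41.0
```

Run:
```python
from h import *;from plant import viewer
import pickle
st();d=viewer.snapshot('wrist');cv2.imwrite('pics/w3.png',d['color'][...,::-1]);pickle.dump(d,open('w3.pkl','wb'))
P=cloud(d);Z=P[...,2];near=(abs(P[...,0]-.524)<.08)&(P[...,1]>0.03)&(P[...,1]<.16)
print('back',rect(P,near&(Z>.06)&(Z<.08)))
print('plate',rect(P,near&(Z>.02)&(Z<.03)))
k=near&(abs(P[...,0]-.524)<.04)&(abs(P[...,1]-.089)<.045)
print('pocket',rect(P,k&(Z>.0)&(Z<.014)))
```

```text
t 4.62 tcp [508.3   9.7 186.3] yawY -11.62 zax [-1.e-04  8.e-04 -1.e+00] F [ 0.7  0.1 -2.8] w 39.5 ff 41.03867948055267 j [-0.06  0.26  1.71  0.    1.18  0.14]
back (array([531.5, 126.7]), array([18.8, 60.1]), 78.57, 3147, np.float64(0.067))
plate (array([523.,  84.]), array([131.3, 110.4]), 78.73, 15737, np.float64(0.0258))
pocket (array([524. ,  89.2]), array([58.9, 51.3]), 79.24, 4073, np.float64(0.0079))
```

View pics/w3.png

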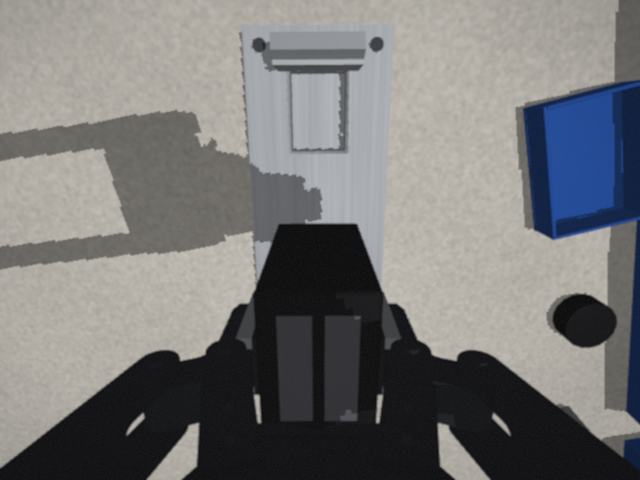

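The picture shows the pocket clear at (318,110), the backrest above it, and the held housing's top and front face in the foreground. Next I'll measure where the housing sits in the hand.

Run:
```python
from h import *;import pickle
d=pickle.load(open('w3.pkl','rb'));P=cloud(d);Z=P[...,2]
c=np.array([.5083,.0097]);a=np.radians(-11.62);ex=np.array([np.cos(a),np.sin(a)]);ey=np.array([-ex[1],ex[0]])
Q=P[...,:2]-c;X=Q@ex*1e3;Y=Q@ey*1e3
k=(abs(X)<24)&(abs(Y)<40)&(Z>.12)
k[430:]=0
for r in range(215,430,12):
    for cc in (300,340):
        if k[r,cc]: print(r,cc,np.round([X[r,cc],Y[r,cc],Z[r,cc]*1e3],1))
f=k&(Z>.16)&(Z<.21)&(Y>20)
A=np.c_[X[f],Z[f]*1e3,np.ones(f.sum())];print('front face y=aX+bZ+c',np.linalg.lstsq(A,Y[f],rcond=None)[0],f.sum())
t=k&(Z>.2235)&(Z<.235)
print('top',rect(P,t),X[t].min(),X[t].max(),Y[t].max())
```

```text
227 300 [ -8.9  27.3 156.6]
227 340 [ 10.2  27.5 157.3]
239 300 [ -8.1  27.4 175.3]
239 340 [  9.1  27.7 176.4]
251 300 [ -7.4  27.5 190.7]
251 340 [  8.3  27.3 190.2]
263 300 [ -6.8  27.6 203.6]
263 340 [  7.6  27.1 202.4]
275 300 [ -6.4  27.2 213.3]
275 340 [  6.9  27.7 214.5]
287 300 [ -6.   27.2 222.8]
287 340 [  6.5  27.2 222.6]
299 300 [ -5.8  25.1 226.7]
299 340 [  6.4  24.6 225.6]
311 300 [ -5.8  21.6 227.7]
311 340 [  6.4  21.  226.7]
323 300 [ -5.9  17.3 227.4]
323 340 [  6.4  16.8 226.6]
335 300 [ -6.   12.7 226.8]
335 340 [  6.5  12.4 226.4]
347 300 [ -6.1   8.1 226.5]
347 340 [  6.6   8.2 226.7]
359 300 [ -6.1   4.7 228. ]
359 340 [  6.7   3.6 226.4]
371 300 [ -6.2  -0.8 226.6]
371 340 [6.700e+00 2.000e-01 2.279e+02]
383 300 [ -6.3  -5.6 226.5]
383 340 [  6.8  -4.6 227.7]
395 300 [ -6.3  -9.8 227.2]
395 340 [  6.9  -9.9 227. ]
407 300 [ -6.4 -14.8 227. ]
407 340 [  7.  -15.4 226.4]
419 300 [ -6.5 -20.2 226.6]
419 340 [  7.  -19.4 227.4]
front face y=aX+bZ+c [2.00087623e-03 4.34298962e-04 2.72182283e+01] 4064
top (array([508.5,  11.3]), array([53.2, 48. ]), 77.71, 18027, np.float64(0.2266)) -23.999240847906737 23.981484150615366 28.198113481123947
```

Emit:
{"op": "carry_out", "data": {
  "deltas": [
    {"x":0.4,"y":2,"z":0,"rx":0,"ry":0,"rz":0.3},
    {"x":0.9,"y":4.6,"z":0,"rx":0,"ry":0,"rz":0.3},
    {"x":1.4,"y":7,"z":0,"rx":0,"ry":0,"rz":0.3},
    {"x":1.6,"y":8.03,"z":0,"rx":0,"ry":0,"rz":0.3},
    {"x":1.6,"y":8.03,"z":-1,"rx":0,"ry":0,"rz":0.3},
    {"x":1.6,"y":8.03,"z":-2.5,"rx":0,"ry":0,"rz":0.3},
    {"x":1.6,"y":8.03,"z":-4.2,"rx":0,"ry":0,"rz":0.3},
    {"x":1.6,"y":8.03,"z":-5.5,"rx":0,"ry":0,"rz":0.3},
    {"x":1.6,"y":8.03,"z":-6,"rx":0,"ry":0,"rz":0.3},
    {"x":1.6,"y":8.03,"z":-6,"rx":0,"ry":0,"rz":0.3}
  ]
}}

```text
time_s: 5.5
tcp_pos: [0.5226, 0.0893, 0.1244]
tool_rot: [0.773, 0.634, -0.002, -0.001]
wrist_force: [-0.2, 0.0, -3.0]
width: 0.0396
finger_force: 41.0
```

Emit:
{"op": "carry_out", "data": {
  "deltas": [
    {"x":0,"y":0,"z":0,"rx":0,"ry":0,"rz":0},
    {"x":0,"y":0,"z":0,"rx":0,"ry":0,"rz":0}
  ]
}}

```text
time_s: 5.67
tcp_pos: [0.5249, 0.0895, 0.1269]
tool_rot: [0.773, 0.634, 0.001, 0.0]
wrist_force: [-0.1, -1.0, -2.3]
width: 0.0398
finger_force: 41.0
```

Run:
```python
from h import *
s=st();M=Ro.from_quat(s['tool_rot']).as_matrix()
print((np.array([524.15,90.0])-s['tcp_pos'][:2]*1e3))
```

```text
t 5.67 tcp [524.9  89.5 126.9] yawY -11.27 zax [ 0.0013 -0.     -1.    ] F [-0.1 -1.  -2.3] w 39.8 ff 40.99396526813507 j [ 0.09  0.35  1.74 -0.    1.05  0.29]
[-0.75887387  0.50167348]
```

Emit:
{"op": "carry_out", "data": {
  "deltas": [
    {"x":0,"y":0.03,"z":-1,"rx":0,"ry":0,"rz":0},
    {"x":0,"y":0.03,"z":-2.2,"rx":0,"ry":0,"rz":0},
    {"x":0,"y":0.03,"z":-3.6,"rx":0,"ry":0,"rz":0},
    {"x":0,"y":0.03,"z":-4.8,"rx":0,"ry":0,"rz":0},
    {"x":0,"y":0.03,"z":-5.5,"rx":0,"ry":0,"rz":0},
    {"x":0,"y":0.03,"z":-5.5,"rx":0,"ry":0,"rz":0},
    {"x":0,"y":0.03,"z":-5.5,"rx":0,"ry":0,"rz":0},
    {"x":0,"y":0.03,"z":-5.5,"rx":0,"ry":0,"rz":0}
  ]
}}

```text
time_s: 6.33
tcp_pos: [0.5249, 0.0899, 0.0719]
tool_rot: [0.773, 0.634, 0.001, 0.0]
wrist_force: [0.2, -0.8, -2.6]
width: 0.0396
finger_force: 41.0
```

Run:
```python
from h import *
s=st()
print((np.array([524.15,90.0])-s['tcp_pos'][:2]*1e3))
```

```text
t 6.33 tcp [524.9  89.9  71.9] yawY -11.27 zax [ 1.3e-03  1.0e-04 -1.0e+00] F [ 0.2 -0.8 -2.6] w 39.6 ff 41.009564995765686 j [ 0.09  0.42  1.8  -0.    0.92  0.29]
[-0.78842486  0.11678222]
```

Emit:
{"op": "carry_out", "data": {
  "deltas": [
    {"x":-0.07,"y":0,"z":0,"rx":0,"ry":0,"rz":0},
    {"x":-0.07,"y":0,"z":-0.3,"rx":0,"ry":0,"rz":0},
    {"x":-0.07,"y":0,"z":-0.6,"rx":0,"ry":0,"rz":0},
    {"x":-0.07,"y":0,"z":-0.9,"rx":0,"ry":0,"rz":0},
    {"x":-0.07,"y":0,"z":-1.2,"rx":0,"ry":0,"rz":0},
    {"x":-0.07,"y":0,"z":-1.5,"rx":0,"ry":0,"rz":0}
  ]
}}

```text
time_s: 6.83
tcp_pos: [0.5237, 0.0898, 0.056]
tool_rot: [0.773, 0.634, 0.0, 0.0]
wrist_force: [-0.0, 0.1, -3.3]
width: 0.039
finger_force: 41.0
```

Emit:
{"op": "carry_out", "data": {
  "deltas": [
    {"x":0,"y":0,"z":-0.2,"rx":0,"ry":0,"rz":0},
    {"x":0,"y":0,"z":-0.4,"rx":0,"ry":0,"rz":0},
    {"x":0,"y":0,"z":-0.6,"rx":0,"ry":0,"rz":0},
    {"x":0,"y":0,"z":-0.8,"rx":0,"ry":0,"rz":0},
    {"x":0,"y":0,"z":-0.95,"rx":0,"ry":0,"rz":0},
    {"x":0,"y":0,"z":-1.05,"rx":0,"ry":0,"rz":0},
    {"x":0,"y":0,"z":-1.1,"rx":0,"ry":0,"rz":0}
  ]
}}

```text
time_s: 7.42
tcp_pos: [0.5237, 0.0898, 0.0456]
tool_rot: [0.773, 0.634, 0.0, 0.0]
wrist_force: [-0.9, -1.1, 5.1]
width: 0.0398
finger_force: 41.8
```

It touches down at the expected height, so it's seated. Release and back off.

Emit:
{"op": "carry_out", "data": {
  "deltas": [
    {"x":0,"y":0,"z":0,"rx":0,"ry":0,"rz":0},
    {"x":0,"y":0,"z":0,"rx":0,"ry":0,"rz":0},
    {"x":0,"y":0,"z":0,"rx":0,"ry":0,"rz":0},
    {"x":0,"y":0,"z":0,"rx":0,"ry":0,"rz":0},
    {"x":0,"y":0,"z":0,"rx":0,"ry":0,"rz":0},
    {"x":0,"y":0,"z":0,"rx":0,"ry":0,"rz":0},
    {"x":0,"y":0,"z":0,"rx":0,"ry":0,"rz":0},
    {"x":0,"y":0,"z":0,"rx":0,"ry":0,"rz":0},
    {"x":0,"y":0,"z":0,"rx":0,"ry":0,"rz":0}
  ],
  "hand": 1
}}

```text
time_s: 8.17
tcp_pos: [0.5235, 0.0899, 0.0453]
tool_rot: [0.773, 0.634, -0.0, -0.0]
wrist_force: [-0.3, 0.7, 0.7]
width: 0.0853
finger_force: 0.0
```

Emit:
{"op": "carry_out", "data": {
  "deltas": [
    {"x":0,"y":0,"z":1,"rx":0,"ry":0,"rz":0},
    {"x":0,"y":0,"z":3,"rx":0,"ry":0,"rz":0},
    {"x":0,"y":0,"z":6,"rx":0,"ry":0,"rz":0},
    {"x":0,"y":0,"z":9,"rx":0,"ry":0,"rz":0},
    {"x":0,"y":0,"z":12,"rx":0,"ry":0,"rz":0},
    {"x":0,"y":-1,"z":14,"rx":0,"ry":0,"rz":0},
    {"x":0,"y":-4,"z":15.5,"rx":0,"ry":0,"rz":0},
    {"x":0,"y":-7,"z":16,"rx":0,"ry":0,"rz":0},
    {"x":0,"y":-8,"z":16,"rx":0,"ry":0,"rz":0},
    {"x":0,"y":-8,"z":16,"rx":0,"ry":0,"rz":0}
  ]
}}

```text
time_s: 9.0
tcp_pos: [0.5237, 0.0079, 0.2064]
tool_rot: [0.774, 0.633, 0.0, 0.001]
wrist_force: [0.2, 0.1, -0.3]
width: 0.0854
finger_force: 0.0
```

Emit:
{"op": "carry_out", "data": {
  "deltas": [
    {"x":0,"y":0,"z":0,"rx":0,"ry":0,"rz":0},
    {"x":0,"y":0,"z":0,"rx":0,"ry":0,"rz":0}
  ]
}}

```text
time_s: 9.17
tcp_pos: [0.5229, 0.0107, 0.2048]
tool_rot: [0.773, 0.634, -0.0, -0.001]
wrist_force: [-0.8, -0.3, -0.2]
width: 0.0852
finger_force: 0.0
```

Run:
```python
from h import *;from plant import viewer
st();d=viewer.snapshot('wrist');cv2.imwrite('pics/w4.png',d['color'][...,::-1])
P=cloud(d);Z=P[...,2];near=(abs(P[...,0]-.524)<.06)&(abs(P[...,1]-.089)<.05)
t=near&(Z>.075)&(Z<.1);print('house top',rect(P,t))
q=P[t];A=np.c_[q[:,:2],np.ones(len(q))];print('tilt',np.linalg.lstsq(A,q[:,2],rcond=None)[0])
```

```text
t 9.17 tcp [522.9  10.7 204.8] yawY -11.28 zax [-0.0014  0.001  -1.    ] F [-0.8 -0.3 -0.2] w 85.2 ff 0.0 j [-0.06  0.26  1.65  0.    1.23  0.14]
house top (array([522.6,  89.3]), array([55.9, 40. ]), 79.03, 5238, np.float64(0.0859))
tilt [0.00064688 0.00086084 0.08553341]
```

View pics/w4.png

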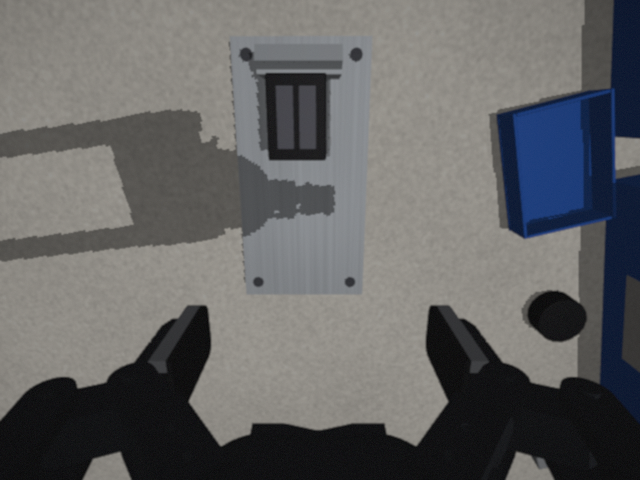

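The picture shows the housing upright and seated at (296,115), top at 86 mm and level. Next, move over the square.

Emit:
{"op": "carry_out", "data": {
  "deltas": [
    {"x":0,"y":-2,"z":0,"rx":0,"ry":0,"rz":1},
    {"x":0,"y":-6,"z":0,"rx":0,"ry":0,"rz":2},
    {"x":-0.2,"y":-10,"z":0,"rx":0,"ry":0,"rz":3},
    {"x":-0.3,"y":-14,"z":0,"rx":0,"ry":0,"rz":3.9},
    {"x":-0.4,"y":-18,"z":0,"rx":0,"ry":0,"rz":3.9},
    {"x":-0.5,"y":-22,"z":0,"rx":0,"ry":0,"rz":3.9},
    {"x":-0.6,"y":-26,"z":0,"rx":0,"ry":0,"rz":3.9},
    {"x":-0.6,"y":-30,"z":0,"rx":0,"ry":0,"rz":3.9},
    {"x":-0.6,"y":-33.5,"z":0,"rx":0,"ry":0,"rz":3.9},
    {"x":-0.6,"y":-36.3,"z":0,"rx":0,"ry":0,"rz":3.9}
  ]
}}

```text
time_s: 10.05
tcp_pos: [0.5179, -0.3548, 0.2043]
tool_rot: [0.751, 0.66, -0.0, -0.0]
wrist_force: [0.6, 0.2, -0.6]
width: 0.0853
finger_force: 0.0
```

Emit:
{"op": "carry_out", "data": {
  "deltas": [
    {"x":0,"y":0,"z":0,"rx":0,"ry":0,"rz":0},
    {"x":0,"y":0,"z":0,"rx":0,"ry":0,"rz":0},
    {"x":0,"y":0,"z":0,"rx":0,"ry":0,"rz":0},
    {"x":0,"y":0,"z":0,"rx":0,"ry":0,"rz":0}
  ]
}}

```text
time_s: 10.38
tcp_pos: [0.5177, -0.351, 0.2048]
tool_rot: [0.751, 0.661, 0.0, -0.001]
wrist_force: [-0.5, 0.4, -0.8]
width: 0.0854
finger_force: 0.0
```

Run:
```python
from h import *;from plant import viewer
st();d=viewer.snapshot('wrist');cv2.imwrite('pics/w5.png',d['color'][...,::-1])
P=cloud(d);Z=P[...,2];near=(abs(P[...,0]-.515)<.035)&(abs(P[...,1]+.38)<.07)
print('stock',rect(P,near&(Z>.014)&(Z<.026)));print('blade',rect(P,near&(Z>.083)&(Z<.096)))
```

```text
t 10.38 tcp [ 517.7 -351.   204.8] yawY -7.27 zax [-0.0011  0.0017 -1.    ] F [-0.5  0.4 -0.8] w 85.4 ff 0.0 j [-0.66  0.4   1.43  0.    1.31 -0.54]
stock (array([ 513.9, -380.4]), array([89.7, 24. ]), 82.87, 1543, np.float64(0.0197))
blade (array([ 517.3, -353.8]), array([36. ,  9.6]), 82.94, 689, np.float64(0.0895))
```

View pics/w5.png

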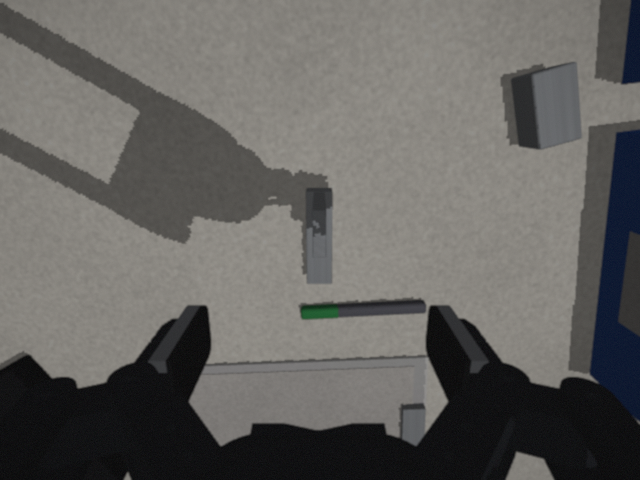

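The picture shows the square at (318,235), aligned with the fingers, and the marker clear of it. I'll descend and grip the blade.

Emit:
{"op": "carry_out", "data": {
  "deltas": [
    {"x":0,"y":-0.27,"z":-2.5,"rx":0,"ry":0,"rz":0.2},
    {"x":0,"y":-0.27,"z":-5.5,"rx":0,"ry":0,"rz":0.2},
    {"x":0,"y":-0.27,"z":-8.5,"rx":0,"ry":0,"rz":0.2},
    {"x":0,"y":-0.27,"z":-11.5,"rx":0,"ry":0,"rz":0.2},
    {"x":0,"y":-0.27,"z":-14,"rx":0,"ry":0,"rz":0.2},
    {"x":0,"y":-0.27,"z":-16,"rx":0,"ry":0,"rz":0.2},
    {"x":0,"y":-0.27,"z":-17.1,"rx":0,"ry":0,"rz":0.2},
    {"x":0,"y":-0.27,"z":-17.4,"rx":0,"ry":0,"rz":0.2},
    {"x":0,"y":-0.27,"z":-17.4,"rx":0,"ry":0,"rz":0.2},
    {"x":0,"y":-0.27,"z":-17.4,"rx":0,"ry":0,"rz":0.2}
  ]
}}

```text
time_s: 11.27
tcp_pos: [0.5185, -0.356, 0.0324]
tool_rot: [0.75, 0.662, 0.0, 0.001]
wrist_force: [0.4, 0.1, 0.2]
width: 0.086
finger_force: 0.0
```

Emit:
{"op": "carry_out", "data": {
  "deltas": [
    {"x":0,"y":0,"z":0,"rx":0,"ry":0,"rz":0},
    {"x":0,"y":0,"z":0,"rx":0,"ry":0,"rz":0},
    {"x":0,"y":0,"z":0,"rx":0,"ry":0,"rz":0},
    {"x":0,"y":0,"z":0,"rx":0,"ry":0,"rz":0},
    {"x":0,"y":0,"z":0,"rx":0,"ry":0,"rz":0},
    {"x":0,"y":0,"z":0,"rx":0,"ry":0,"rz":0},
    {"x":0,"y":0,"z":0,"rx":0,"ry":0,"rz":0},
    {"x":0,"y":0,"z":0,"rx":0,"ry":0,"rz":0},
    {"x":0,"y":0,"z":0,"rx":0,"ry":0,"rz":0},
    {"x":0,"y":0,"z":0,"rx":0,"ry":0,"rz":0}
  ],
  "hand": -1,
  "grip_force": 90
}}

```text
time_s: 12.1
tcp_pos: [0.5177, -0.356, 0.0317]
tool_rot: [0.75, 0.661, 0.0, 0.0]
wrist_force: [-0.1, 0.9, 5.5]
width: 0.009
finger_force: 88.5
```

```bash
python3 -c "
from h import *;st()"
```

```text
t 12.1 tcp [ 517.7 -356.    31.7] yawY -7.18 zax [ 4.e-04 -3.e-04 -1.e+00] F [-0.1  0.9  5.5] w 9.0 ff 88.51085543632507 j [-0.67  0.58  1.62 -0.    0.95 -0.54]
```

Emit:
{"op": "carry_out", "data": {
  "deltas": [
    {"x":0,"y":0,"z":0.6,"rx":0,"ry":0,"rz":0},
    {"x":0,"y":0,"z":2,"rx":0,"ry":0,"rz":0},
    {"x":0,"y":0.5,"z":4,"rx":0,"ry":0,"rz":0},
    {"x":0,"y":2,"z":6,"rx":0,"ry":0,"rz":0},
    {"x":0,"y":4.5,"z":7.5,"rx":0,"ry":0,"rz":-1},
    {"x":0,"y":8,"z":8,"rx":0,"ry":0,"rz":-2},
    {"x":-0.2,"y":11.5,"z":8,"rx":0,"ry":0,"rz":-3},
    {"x":-0.3,"y":15,"z":8,"rx":0,"ry":0,"rz":-4.1},
    {"x":-0.4,"y":18.5,"z":8,"rx":0,"ry":0,"rz":-4.1},
    {"x":-0.5,"y":22,"z":8,"rx":0,"ry":0,"rz":-4.1}
  ]
}}

```text
time_s: 12.93
tcp_pos: [0.5111, -0.1339, 0.1105]
tool_rot: [0.773, 0.634, -0.001, -0.001]
wrist_force: [0.9, 0.3, -5.0]
width: 0.0091
finger_force: 87.9
```

Emit:
{"op": "carry_out", "data": {
  "deltas": [
    {"x":0,"y":3.2,"z":0,"rx":0,"ry":0,"rz":0},
    {"x":-0.1,"y":6.2,"z":0,"rx":0,"ry":0,"rz":0},
    {"x":-0.2,"y":9,"z":0,"rx":0,"ry":0,"rz":0},
    {"x":-0.2,"y":11.5,"z":0,"rx":0,"ry":0,"rz":0},
    {"x":-0.2,"y":13.3,"z":0,"rx":0,"ry":0,"rz":0},
    {"x":-0.2,"y":14.3,"z":0,"rx":0,"ry":0,"rz":0},
    {"x":-0.2,"y":14.8,"z":0,"rx":0,"ry":0,"rz":0},
    {"x":-0.2,"y":14.8,"z":0,"rx":0,"ry":0,"rz":0},
    {"x":-0.2,"y":14.8,"z":0,"rx":0,"ry":0,"rz":0},
    {"x":-0.2,"y":14.8,"z":0,"rx":0,"ry":0,"rz":0}
  ]
}}

```text
time_s: 13.77
tcp_pos: [0.5106, 0.0111, 0.1112]
tool_rot: [0.773, 0.634, -0.0, 0.0]
wrist_force: [0.1, 0.1, -4.6]
width: 0.009
finger_force: 87.9
```

Run:
```python
from h import *;from plant import viewer
s=st()
W={}
for n in('wrist','scene'):
    d=viewer.snapshot(n);W[n]=d
d=W['wrist'];P=cloud(d);Z=P[...,2]
a=np.radians(-11.3);ex=np.array([np.cos(a),np.sin(a)]);ey=np.array([-ex[1],ex[0]])
near=(abs(P[...,0]-.524)<.06)&(abs(P[...,1]-.089)<.05)
print('house top',rect(P,near&(Z>.08)&(Z<.092)))
Q=P[...,:2]-s['tcp_pos'][:2];X=Q@ex*1e3;Y=Q@ey*1e3
k=(abs(X)<15)&(Y>5)&(Y<30)&(Z>.075)&(Z<.2)
f=k&(Z<.16)&(abs(X)<4.5)
print('blade face',f.sum(),np.round([X[f].min(),X[f].max(),np.median(Y[f])],2) if f.sum() else'')
if f.sum():
    print('Y=aX+bZ+c',np.linalg.lstsq(np.c_[X[f],Z[f]*1e3-100,np.ones(f.sum())],Y[f],rcond=None)[0],Z[f].min(),Z[f].max())
im=np.hstack([cv2.resize(d['color'],(400,300)),cv2.resize(W['scene']['color'][140:290,270:470],(400,300),interpolation=2)])
cv2.imwrite('pics/w6.png',im[...,::-1])
```

```text
t 13.77 tcp [510.6  11.1 111.2] yawY -11.32 zax [-2.e-04 -6.e-04 -1.e+00] F [ 0.1  0.1 -4.6] w 9.0 ff 87.88432002067566 j [-0.06  0.35  1.8  -0.    1.    0.14]
house top (array([522.9,  89.4]), array([56. , 40.2]), 78.88, 12724, np.float64(0.086))
blade face 2187 [-4.49  4.49 19.68]
Y=aX+bZ+c [-1.86071135e-02 -9.36088619e-04  1.97018014e+01] 0.07989131574383806 0.15999285073277625
```

View pics/w6.png

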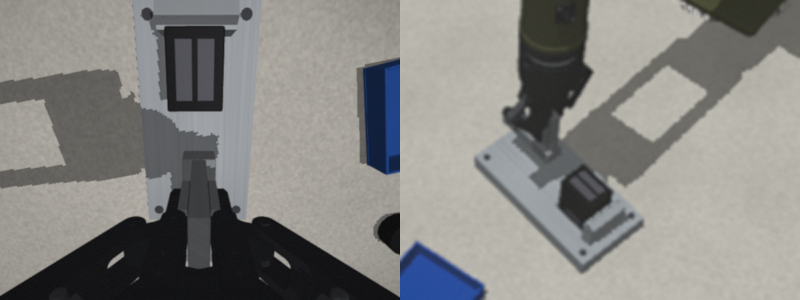

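The left half shows the square upright in the gripper, facing the housing with about 31 mm of gap. The right half shows the same from outside. I'll move in to about 11 mm from the housing, low over the plate.

Emit:
{"op": "carry_out", "data": {
  "deltas": [
    {"x":0.05,"y":0.5,"z":-0.5,"rx":0,"ry":0,"rz":0.1},
    {"x":0.1,"y":1.2,"z":-1.5,"rx":0,"ry":0,"rz":0.1},
    {"x":0.15,"y":1.9,"z":-2.7,"rx":0,"ry":0,"rz":0.1},
    {"x":0.15,"y":1.96,"z":-3.8,"rx":0,"ry":0,"rz":0.1},
    {"x":0.15,"y":1.96,"z":-4.6,"rx":0,"ry":0,"rz":0.1},
    {"x":0.15,"y":1.96,"z":-4.8,"rx":0,"ry":0,"rz":0.1},
    {"x":0.15,"y":1.96,"z":-4.8,"rx":0,"ry":0,"rz":0.1},
    {"x":0.15,"y":1.96,"z":-4.8,"rx":0,"ry":0,"rz":0.1}
  ]
}}

```text
time_s: 14.53
tcp_pos: [0.5122, 0.0317, 0.0632]
tool_rot: [0.773, 0.635, -0.0, -0.0]
wrist_force: [-0.6, 0.2, -3.1]
width: 0.0092
finger_force: 87.7
```

Emit:
{"op": "carry_out", "data": {
  "deltas": [
    {"x":0,"y":0,"z":-0.1,"rx":0,"ry":0,"rz":0},
    {"x":0,"y":0,"z":-0.2,"rx":0,"ry":0,"rz":0},
    {"x":0,"y":0,"z":-0.3,"rx":0,"ry":0,"rz":0},
    {"x":0,"y":0,"z":-0.4,"rx":0,"ry":0,"rz":0},
    {"x":0,"y":0,"z":-0.5,"rx":0,"ry":0,"rz":0},
    {"x":0,"y":0,"z":-0.5,"rx":0,"ry":0,"rz":0}
  ]
}}

```text
time_s: 15.03
tcp_pos: [0.5119, 0.0317, 0.0582]
tool_rot: [0.773, 0.635, -0.0, -0.0]
wrist_force: [-0.9, 1.0, -5.1]
width: 0.0089
finger_force: 87.7
```

```bash
python3 -c "
from h import *;s=st();print(s['ft_torque'])"
```

```text
t 15.03 tcp [511.9  31.7  58.2] yawY -11.18 zax [-2.e-04  0.e+00 -1.e+00] F [-0.9  1.  -5.1] w 8.9 ff 87.65214443206787 j [-0.02  0.42  1.85  0.    0.87  0.17]
[ 0.08827262 -0.02356188  0.00744643]
```

Not on the plate yet. I'll go down in small steps.

Emit:
{"op": "carry_out", "data": {
  "deltas": [
    {"x":0,"y":0,"z":-0.03,"rx":0,"ry":0,"rz":0},
    {"x":0,"y":0,"z":-0.06,"rx":0,"ry":0,"rz":0},
    {"x":0,"y":0,"z":-0.1,"rx":0,"ry":0,"rz":0},
    {"x":0,"y":0,"z":-0.1,"rx":0,"ry":0,"rz":0}
  ]
}}

```text
time_s: 15.37
tcp_pos: [0.5121, 0.0318, 0.0577]
tool_rot: [0.773, 0.635, 0.0, 0.0]
wrist_force: [-0.2, 0.5, 0.6]
width: 0.0093
finger_force: 88.8
```

```bash
python3 -c "
from h import *;s=st();print(s['ft_torque'])"
```

```text
t 15.37 tcp [512.1  31.8  57.7] yawY -11.17 zax [ 2.e-04  0.e+00 -1.e+00] F [-0.2  0.5  0.6] w 9.3 ff 88.77279996871948 j [-0.02  0.42  1.85  0.    0.87  0.17]
[ 0.09145259  0.20591417 -0.02669607]
```

Emit:
{"op": "carry_out", "data": {
  "deltas": [
    {"x":0.04,"y":0.2,"z":0,"rx":0,"ry":0,"rz":0},
    {"x":0.08,"y":0.4,"z":0,"rx":0,"ry":0,"rz":0},
    {"x":0.12,"y":0.6,"z":0,"rx":0,"ry":0,"rz":0},
    {"x":0.16,"y":0.8,"z":0,"rx":0,"ry":0,"rz":0},
    {"x":0.19,"y":0.95,"z":0,"rx":0,"ry":0,"rz":0},
    {"x":0.19,"y":0.95,"z":0,"rx":0,"ry":0,"rz":0}
  ]
}}

```text
time_s: 15.87
tcp_pos: [0.5146, 0.0414, 0.0577]
tool_rot: [0.772, 0.635, 0.0, 0.0]
wrist_force: [-0.9, -2.5, 2.9]
width: 0.0089
finger_force: 89.0
```

Emit:
{"op": "carry_out", "data": {
  "deltas": [
    {"x":0.01,"y":0.05,"z":0,"rx":0,"ry":0,"rz":0},
    {"x":0.02,"y":0.1,"z":0,"rx":0,"ry":0,"rz":0},
    {"x":0.03,"y":0.15,"z":0,"rx":0,"ry":0,"rz":0},
    {"x":0.03,"y":0.15,"z":0,"rx":0,"ry":0,"rz":0}
  ]
}}

```text
time_s: 16.2
tcp_pos: [0.5148, 0.0424, 0.0577]
tool_rot: [0.772, 0.635, 0.0, 0.001]
wrist_force: [-0.9, -5.9, 4.9]
width: 0.0091
finger_force: 89.3
```

Emit:
{"op": "carry_out", "data": {
  "deltas": [
    {"x":0.01,"y":0.05,"z":0,"rx":0,"ry":0,"rz":0},
    {"x":0.02,"y":0.1,"z":0,"rx":0,"ry":0,"rz":0},
    {"x":0.02,"y":0.1,"z":0,"rx":0,"ry":0,"rz":0}
  ]
}}

```text
time_s: 16.45
tcp_pos: [0.5149, 0.0429, 0.0577]
tool_rot: [0.772, 0.635, -0.0, 0.001]
wrist_force: [-0.9, -6.6, 4.6]
width: 0.0088
finger_force: 89.3
```

Emit:
{"op": "carry_out", "data": {
  "deltas": [
    {"x":0.01,"y":0.05,"z":0,"rx":0,"ry":0,"rz":0},
    {"x":0.02,"y":0.1,"z":-0.02,"rx":0,"ry":0,"rz":0},
    {"x":0.02,"y":0.1,"z":-0.04,"rx":0,"ry":0,"rz":0}
  ]
}}

```text
time_s: 16.7
tcp_pos: [0.5149, 0.0434, 0.0577]
tool_rot: [0.772, 0.635, -0.0, 0.001]
wrist_force: [-2.2, -9.1, 10.6]
width: 0.0091
finger_force: 90.0
```

Run:
```python
from h import *;from plant import viewer
s=st();print(s['ft_torque']);d=viewer.snapshot('wrist');cv2.imwrite('pics/w7.png',d['color'][...,::-1])
P=cloud(d);Z=P[...,2];near=(abs(P[...,0]-.524)<.06)&(abs(P[...,1]-.089)<.05)
print('house top',rect(P,near&(Z>.08)&(Z<.092)))
```

```text
t 16.7 tcp [514.9  43.4  57.7] yawY -11.12 zax [ 7.0e-04 -2.3e-03 -1.0e+00] F [-2.2 -9.1 10.6] w 9.1 ff 89.9805736541748 j [ 0.    0.43  1.85 -0.    0.87  0.2 ]
[-1.42503398  0.43524089 -0.00736323]
house top (array([521.7,  83.5]), array([70.1, 40.3]), 78.75, 22806, np.float64(0.086))
```

View pics/w7.png

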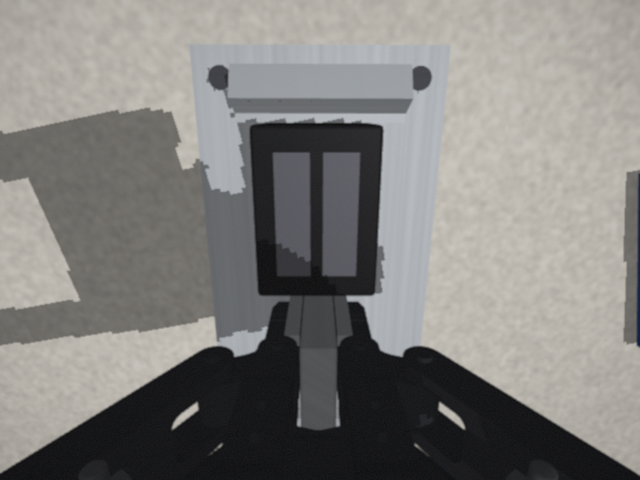

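The picture shows the blade at the middle of the housing's face, at (318,296), with the housing square in the nest. I'll firm up the push a little.

Emit:
{"op": "carry_out", "data": {
  "deltas": [
    {"x":0.01,"y":0.05,"z":-0.01,"rx":0,"ry":0,"rz":0},
    {"x":0.02,"y":0.1,"z":-0.02,"rx":0,"ry":0,"rz":0},
    {"x":0.02,"y":0.12,"z":-0.03,"rx":0,"ry":0,"rz":0},
    {"x":0.02,"y":0.12,"z":-0.03,"rx":0,"ry":0,"rz":0},
    {"x":0.02,"y":0.12,"z":-0.03,"rx":0,"ry":0,"rz":0}
  ]
}}

```text
time_s: 17.17
tcp_pos: [0.515, 0.0436, 0.0577]
tool_rot: [0.772, 0.635, -0.001, 0.002]
wrist_force: [-2.1, -12.5, 11.2]
width: 0.0094
finger_force: 90.2
```

```bash
python3 -c "
from h import *;s=st();print(s['ft_torque'])"
```

```text
t 17.17 tcp [515.   43.6  57.7] yawY -11.09 zax [ 7.0e-04 -3.8e-03 -1.0e+00] F [ -2.1 -12.5  11.2] w 9.4 ff 90.22182583808899 j [ 0.01  0.43  1.85 -0.    0.87  0.2 ]
[-1.98198896  0.46567628 -0.02841354]
```

The contact is firm. The push leans the tool by 0.2°, so I'll counter that and keep the underside flat.

Emit:
{"op": "carry_out", "data": {
  "deltas": [
    {"x":0,"y":0,"z":-0.01,"rx":0.1,"ry":-0.02,"rz":0},
    {"x":0,"y":0,"z":-0.02,"rx":0.2,"ry":-0.03,"rz":0},
    {"x":0,"y":0,"z":-0.02,"rx":0.25,"ry":-0.03,"rz":-0.1},
    {"x":0,"y":0,"z":-0.02,"rx":0.25,"ry":-0.03,"rz":-0.1},
    {"x":0,"y":0,"z":-0.02,"rx":0.25,"ry":-0.03,"rz":-0.1}
  ]
}}

```text
time_s: 17.58
tcp_pos: [0.515, 0.0436, 0.0577]
tool_rot: [0.773, 0.635, 0.001, 0.0]
wrist_force: [-2.8, -11.7, 13.4]
width: 0.0089
finger_force: 90.5
```

Run:
```python
from h import *;from plant import viewer
s=st();print(s['ft_torque'])
d=viewer.snapshot('wrist');P=cloud(d);Z=P[...,2]
a=np.radians(-11.3);ex=np.array([np.cos(a),np.sin(a)]);ey=np.array([-ex[1],ex[0]])
c=s['tcp_pos'][:2];Q=P[...,:2]-c;X=Q@ex*1e3;Y=Q@ey*1e3
t=(Z>.08)&(Z<.092)&(abs(X)<30)&(Y>22)&(Y<90)
print('house top',rect(P,t),Y[t].min(),Y[t].max(),X[t].min(),X[t].max());q=P[t]
print('tilt',np.linalg.lstsq(np.c_[q[:,:2],np.ones(len(q))],q[:,2],rcond=None)[0][:2])
d=viewer.snapshot('scene');P=cloud(d);Z=P[...,2];Q=P[...,:2]-c;X=Q@ex*1e3;Y=Q@ey*1e3
k=(abs(X)<11)&(Y<-15)&(Y>-68)&(Z>.035)&(Z<.06);print('stock top',k.sum())
if k.sum()>8: print(np.linalg.lstsq(np.c_[Y[k],np.ones(k.sum())],Z[k]*1e3,rcond=None)[0])
```

```text
t 17.58 tcp [515.   43.6  57.7] yawY -11.19 zax [ 1.4e-03  6.0e-04 -1.0e+00] F [ -2.8 -11.7  13.4] w 8.9 ff 90.51864624023438 j [0.   0.43 1.85 0.   0.87 0.2 ]
[-2.11092111  0.61758718  0.03235065]
house top (array([523.3,  91.7]), array([53.5, 40.5]), 78.78, 20862, np.float64(0.086)) 22.00194280703599 75.47271328496679 -21.60691896475007 18.941505831811646
tilt [ 0.00040263 -0.00518458]
stock top 20
[-0.14604503 37.54712926]
```

Emit:
{"op": "carry_out", "data": {
  "deltas": [
    {"x":0,"y":0,"z":0,"rx":0,"ry":0,"rz":0},
    {"x":0,"y":0,"z":0,"rx":0,"ry":0,"rz":0},
    {"x":0,"y":0,"z":0,"rx":0,"ry":0,"rz":0},
    {"x":0,"y":0,"z":0,"rx":0,"ry":0,"rz":0},
    {"x":0,"y":0,"z":0,"rx":0,"ry":0,"rz":0},
    {"x":0,"y":0,"z":0,"rx":0,"ry":0,"rz":0}
  ]
}}

```text
time_s: 18.18
tcp_pos: [0.515, 0.0436, 0.0576]
tool_rot: [0.773, 0.635, 0.001, 0.0]
wrist_force: [-2.8, -11.9, 13.3]
width: 0.0095
finger_force: 90.5
```

```bash
python3 -c "
from h import *;s=st();print(s['ft_torque'])
from plant import finish_job
if -20<s['wrist_force'][1]<-7 and s['wrist_force'][2]>5: print(finish_job())"
```

```text
t 18.18 tcp [515.   43.6  57.6] yawY -11.18 zax [ 1.3e-03  5.0e-04 -1.0e+00] F [ -2.8 -11.9  13.3] w 9.5 ff 90.51921129226685 j [0.   0.43 1.85 0.   0.87 0.2 ]
[-2.08853594  0.60770567  0.02153598]
the job is handed in; nothing more can be done
None
```

The job is handed in at about 18 s: the housing is seated in the pocket and released, and the square is still gripped, upright within about 0.1° by the tool reading and pressed steadily into the corner at about 12 N; its flatness on the plate rests on the contact height and force, because the camera check of its stock was inconclusive.

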